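# Shut an instrument case and lock its push-and-turn cover screw

### The arm

A 6-joint arm with a two-finger parallel gripper is mounted at the origin on a cart in front of the work surface, level with it; the furniture and walls round the work are solid. World frame = base frame: x ahead of the robot, y to its left, z up, the work surface at z = 0. Lengths are in m, angles in rad, forces in N, time in s.
With the tool pointing down it reaches from about 0.35 to 0.775 m from the base axis. Payload 7.3 kg.
Tool frame: the origin (TCP) lies at the very end of the fingers, on their centre line; the grasp point (between the pads) lies 19 mm behind it; z points along the fingers, y is the line along which they close (so a half turn about z gives the same grasp; the last joint's range is limited). The gripper opens to 92 mm and grips with 3 to 60 N. Pads are 19 mm wide; open, the fingers measure 130 mm over their backs; the gripper's body (75 mm by 190 mm) begins 47 mm behind the grasp point.
Start: joints at [-1.254, 0.342, 1.524, -0, 1.275, -0.146], TCP at [0.234, -0.47, 0.201] pointing down, gripper open.
Joint ranges: [-2.53, 2.53], [-0.77, 2.02], [0.04, 2.7], [-1, 4.14], [0.28, 2.66], [-3.11, 3.11]. Speed limits (rad/s): [2.57, 2.57, 3.14, 3.14, 3.14, 3.14].

### API

Orientations are given as a unit quaternion [w, x, y, z].
In Python, from cell import sense, read_camera, get_calibration, finish_job, look_for, outline_of, tip_of gives the robot as it stands.
- The arm moves only by the shell command python3 -m handwheel 'ROWS' [FORCE]. ROWS is JSON, a list of rows, each a list of 5 numbers: the opening, from 0 (shut) to 1 (fully open), then the shift along the tool's x, y, z in mm, then the turn about the tool's z in rad. In form: [[gripper, x, y, z, yaw], ...]. A call has 1 to 12 rows; each row is the pose to reach, as a shift and turn from the pose commanded when the call began, along the tool's axes at that moment; what a row does not reach only later rows make up. A row lasts 1/8 s, in which the tool goes at most 62.5 mm and 10.7 degrees, less where a joint would pass 70% of its speed; a pose out of reach is approached as far as the arm can. A call with a gripper value outside its range is refused whole. The fingers move at their own pace and stop on an object; FORCE is the grip in N (left out, the last holds). Time passes only in rows, so rows that repeat a pose let the fingers close. It gives the time, the measured TCP pose, the force, the opening and the grip force at its end, in the units of the state.
- sense(): the state, without advancing time (a new reading comes with each control period).
- read_camera(name): name is "scene" or "top" or "wrist"; returns the picture (420x560x3 uint8, red, green, blue); there is no depth.
- get_calibration(name): a dict with "fx", "fy", "cx", "cy" (pixels), "position" and "attitude" of the camera in the world; the wrist camera has in their place "T_tool_cam" (4x4, takes a point from camera to tool coordinates, whose origin is the TCP and whose axes are the flange's). Camera axes: x right, y down, z forward; pixel columns grow to the right and rows downward; lengths in m; the calibration is good to about 2 mm. The wrist camera is an equidistant fisheye: a pixel r from the principal point sees the ray r / f radians off the axis. A picture is of the moment at which its call begins: read the wrist's pose just before it. get_calibration takes no time and is no camera call.
- finish_job(): hands the job in; it is judged then, once.
Trained networks look in the newest picture that a camera, given by its name, has taken for a name from the list of things; names that differ only in an ending like _2 or _b are one class to them, and where a whole thing is asked for, a point or a joint stands for the part that bears it (a point fixed in the world has none). Each returns a list of dicts, best first, with "p" (0 to 1); they miss things now and then, are a little off and sometimes report something else, mostly with a low value. They report only what shows in the picture. A call takes as long as a camera call.
- look_for(query, camera): "rect" ([left, top, right, bottom] in pixels, round what is visible of it).
- outline_of(query, camera): "region" (420x560 bool, what is visible of it) and "rect" ([left, top, right, bottom] in pixels, round what is visible of it).
- tip_of(query, camera): "pixel" ([column, row] in pixels: a listed point, or the origin of a listed thing).
The state is a dict: "time": time; "q": joint angles; "joint_velocities": joint speeds; "tau": joint torques, N m; "tool_pos": TCP position; "tcp_rot": TCP orientation; "ft_force": force on the tool from outside, world axes, zero at the start; "wrist_torque": the same for the moment, N m; "width": opening from 0.0 (shut) to 1.0 (fully open); "gripper_force": force on a finger pad.
Only numpy, scipy, OpenCV 4.12 (cv2) and the standard library are available. Lean on these libraries where they do the work, as an engineer would, in place of code of your own. Each camera call takes 0.05 s, during which the arm holds its last target. There are 200 camera calls.

### The job

Close up the grey instrument case: press its lid shut, then take the yellow screwdriver from the tool rack, set its blade in the slot of the brass cover screw, push the screw down against its spring and, keeping the push, turn it a quarter turn clockwise to its stop so that it snaps up locked. Push no harder than the spring needs (about 10 N; over 25 N with the screwdriver damages the lid). Finally stand the screwdriver back upright in its hole in the rack, fully down and let go, and leave the other things on the bench where they lie.

Things in the scene. Friction and masses are not known exactly. Their poses are not given: they have to be found in the camera images.
- case: Grey moulded instrument case, fixed to the bench, 90 mm deep (its x) by 120 mm wide (its y), base 42 mm high; circuit board inside. It stands on rubber feet that hold its underside 2 to 6 mm above the bench. Origin: centre of its underside. Its -x side (front) faces the robot, lid hinged along its +x (back) side. The shut lid's flat panel is 53 mm and its rim 54.5 mm above this.
- lid: The case's grey lid, 90x120x12.5 mm with a dark blue name plate; carries the cover screw. Origin: middle of the hinge line, 45 mm behind the case's centre, 42 mm up; lid x runs from the front edge (x = -90 mm) to the hinge, z is its outer side. Stiff hinge, it stays at any angle: 2 to 4 N straight down on its front half, beside the screw's boss, shut it.
- lid_hinge (a joint): Lid angle in rad: 0 shut, grows as it opens (at most 1.2). Starts open at about 0.45 to 0.85.
- lid_edge (a point): Middle of the lid's front edge, on the top of its rim.
- lock_screw: Brass slotted cover screw, captive in the lid 72 mm ahead of the hinge line; head 14 mm across in a round boss of 16 mm bore whose rim stands 2.5 mm above the head. Origin on its axis 10 mm below the slot's bottom; x along the slot, z up the axis. With the lid shut a cross bar at its foot stands in a slotted plate in the case; pushed down and turned a quarter turn it locks under the plate.
- lock_turn (a joint): Turn of the screw in rad, clockwise seen from above positive: 0 open (slot along the case's x; starts within 0.08 of this), rigid stop at 1.57. Unless pushed down far enough the plate blocks it beyond 0.12; then it turns with 0.02 N m. Let go within 0.1 of the stop it springs up into a groove and is locked (1.45 to 1.57). The blade has about 0.1 rad play in the slot each way.
- slot_bottom (a point): Centre of the slot's bottom; slot 2.8 mm wide, 3 mm deep, right across the head along this frame's x. 10 mm above the lid's origin at rest, 9 mm when locked and let go; 52 mm above the case's origin with the lid shut. The screw is sprung: 3 N starts it down, then 2 N per mm; from 3 mm (9 N) on it is free to turn, at 4.3 mm (11.6 N) it bottoms rigidly.
- driver: Screwdriver with a hexagonal yellow and black handle 22 mm across flats and 70 mm long, steel shaft 7 mm thick reaching 55 mm below the handle; about 70 g. It stands upright in the tool rack, its handle's underside resting on the rack. Origin: on its axis at the underside of the handle; z up the handle. One pair of handle flats faces its +y and -y, the others 60 degrees either way.
- driver_tip (a point): Middle of the blade's square end, 55 mm below the driver's origin. The blade is 7 mm wide along the driver's x and 2 mm thick along its y.
- tool_rack: Aluminium tool rack fixed to the bench, 50 mm deep by 64 mm wide: base, two drilled plates on four posts, upper plate's top 62 mm above the bench; a row of five short bits along its front edge stands 12 mm above the plate. Origin: centre of its underside.
- rack_hole (a point): Centre of the driver's hole at the top of the rack's upper plate; hole 12 mm wide, through both plates, free depth 57 mm. This is where the driver starts and goes back.
- eraser: Bystander, loose: small white pencil eraser in a blue sleeve, 19x42x12 mm. Origin at the centre of its underside.
- wick_reel: Bystander, loose: small blue and yellow reel of copper wick, 33x53x10 mm. Origin at the centre of its underside.
- parts_tray: Bystander, loose: orange parts tray with a few small bits in it, 66x88x13 mm. Origin at the centre of its underside.
- battery: Bystander, loose: flat black phone battery, 38x105x6 mm. Origin at the centre of its underside.

How it is judged:
By the outcome, as a careful person would: the job done as asked, in the order asked, and still so for the second after the job is handed in, with the robot touching nothing.
It also fails if it takes over 67 s, if anything falls off the work surface, if the arm or the gripper's body presses on something with over 40 N, if the wrist force passes 120 N, or if a joint passes its speed limit or range.

## Working session

There is one attempt and no reset: what is moved stays moved. The work goes in short steps, Python scripts to look and compute and a shell command to move; the robot and the scene stay as the last step left them, time stands still between calls to the robot, and variables do not carry over. Pictures are saved under pics/ and viewed, at most 10 in all, crops included, and the job is handed in when it is done.

```bash
mkdir -p pics; ls
cat > h.py <<'E'
import numpy as np, cv2
from scipy.spatial.transform import Rotation as R
from cell import *
np.set_printoptions(precision=4,suppress=True)
def rot(q): return R.from_quat([q[1],q[2],q[3],q[0]]).as_matrix()
def ray(cam,px,s=None):
    c=get_calibration(cam)
    x=(px[0]-c['cx'])/c['fx'];y=(px[1]-c['cy'])/c['fy']
    if 'T_tool_cam' in c:
        T=np.array(c['T_tool_cam']);th=np.hypot(x,y)
        d=np.array([x/th*np.sin(th),y/th*np.sin(th),np.cos(th)]) if th>1e-9 else np.array([0,0,1.])
        A=rot(s['tcp_rot']);return np.array(s['tool_pos'])+A@T[:3,3],A@T[:3,:3]@d
    a=np.array(c['attitude']);A=rot(a) if a.size==4 else a
    d=A@np.array([x,y,1]);return np.array(c['position']),d/np.linalg.norm(d)
def meet(rays):
    M=np.zeros((3,3));b=np.zeros(3)
    for p,d in rays:
        P=np.eye(3)-np.outer(d,d);M+=P;b+=P@p
    X=np.linalg.solve(M,b);return X,[np.linalg.norm((np.eye(3)-np.outer(d,d))@(X-p)) for p,d in rays]
def atz(r,z): p,d=r;return p+d*(z-p[2])/d[2]
def save(cam,n,img=None):
    img=read_camera(cam) if img is None else img
    cv2.imwrite('pics/'+n,img[:,:,::-1]);return img
E
python3 - <<'E'
from h import *
s=sense();print(s)
ims=[save(c,c+'0.png') for c in('scene','top','wrist')]
for c in('scene','top','wrist'):print(c,get_calibration(c))
cv2.imwrite('pics/st.png',np.hstack([cv2.resize(i,(560,420)) for i in ims[:2]])[:,:,::-1])
for q in['slot_bottom','lid_edge','driver','driver_tip','rack_hole','case','tool_rack','lock_screw','lid']:
    r={}
    for c in('scene','top'):
        try:
            t=tip_of(q,c); r[c]=[(np.round(k['pixel'],1).tolist(),round(k['p'],2)) for k in t[:2]]
        except Exception as e:r[c]=str(e)
    try:
        X,e=meet([ray(c,r[c][0][0]) for c in r]);print(q,r,X,np.array(e))
    except Exception as e:print(q,r,e)
E
```

```text
pics
{'time': 0.0, 'q': array([-1.254 ,  0.3427,  1.525 , -0.    ,  1.2754, -0.146 ]), 'joint_velocities': array([ 0.0001,  0.0005,  0.0006, -0.001 , -0.0002, -0.0004]), 'tau': array([  0.002 , -43.1243, -24.4213,   0.0719,   0.056 ,  -0.0001]), 'tool_pos': array([ 0.2343, -0.4694,  0.2007]), 'tcp_rot': array([-0.0008,  0.9733,  0.2293, -0.0001]), 'ft_force': array([ 0.4143, -0.8426,  0.1228]), 'wrist_torque': array([ 0.0369,  0.0453, -0.0436]), 'gripper_force': 0.0, 'width': 0.9989220087584502}
scene {'fx': 404.29627991281137, 'fy': 404.29627991281137, 'cx': 278.91895866068927, 'cy': 211.4953155685403, 'position': array([-0.1741, -0.7155,  0.4358]), 'attitude': array([-0.4848,  0.7528, -0.3735,  0.2425])}
top {'fx': 468.08088405925673, 'fy': 468.08088405925673, 'cx': 282.1909986320156, 'cy': 208.6048327455472, 'position': array([ 0.3656, -0.2513,  0.9532]), 'attitude': array([ 0.0268, -0.7   ,  0.713 , -0.0293])}
wrist {'fx': 325.19226210127806, 'fy': 325.19226210127806, 'cx': 280.14609167174973, 'cy': 206.94457901963645, 'T_tool_cam': array([[-0.0001, -0.9687, -0.2481,  0.0662],
  
[... 550 characters left out ...]
[0.0001 0.0001]
driver_tip {'scene': [([276.1, 263.5], 0.77)], 'top': []} list index out of range
rack_hole {'scene': [([278.9, 243.3], 0.84)], 'top': []} list index out of range
case {'scene': [([329.7, 256.7], 0.69)], 'top': [([332.9, 188.0], 0.73), ([257.9, 241.9], 0.26)]} [ 0.4809 -0.3585 -0.0022] [0.0021 0.0021]
tool_rack {'scene': [([273.7, 272.5], 0.96)], 'top': [([305.3, 246.0], 0.55)]} [ 0.3633 -0.2996 -0.0043] [0.0017 0.0017]
lock_screw {'scene': [([325.6, 217.6], 0.53)], 'top': [([268.3, 270.7], 0.55), ([337.9, 187.6], 0.52)]} [ 0.3648 -0.3059  0.1278] [0.0882 0.0882]
lid {'scene': [([347.5, 228.0], 0.78)], 'top': [([338.5, 162.6], 0.87)]} [ 0.5263 -0.3679  0.0497] [0.0015 0.0015]
```

View pics/scene0.png

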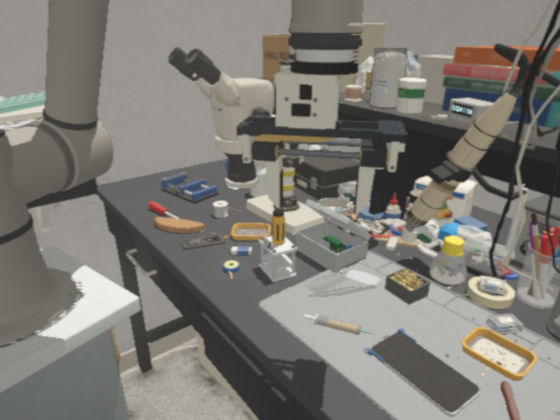

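View pics/top0.png

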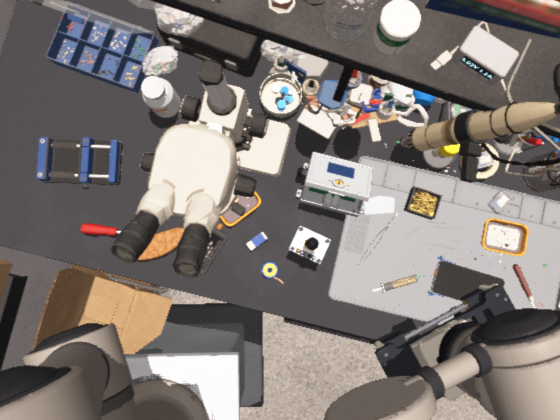

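View pics/wrist0.png

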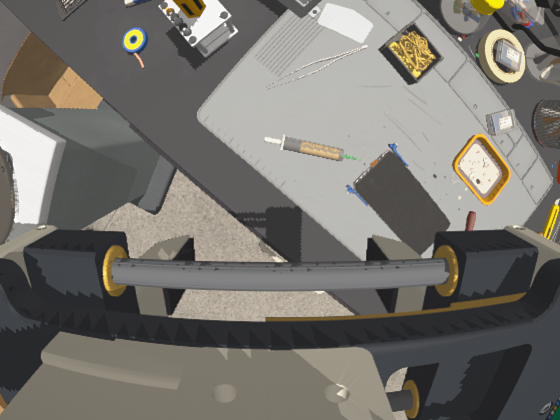

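The scene view shows the case with its lid open at about (335,235) and the driver in the rack at (279,225). The microscope stands to its left. In the top view the case is at (337,185), the rack at (310,245), the lamp right of (410,140) and the microscope left of (250,190). In the wrist view the rack is at the top left edge. I'll move over them for a closer view.

```bash
python3 -m handwheel '[[1,35,-14,-50,0.17],[1,70,-28,-50,0.33],[1,105,-42,-50,0.5],[1,135,-56,-50,0.66],[1,135,-56,-50,0.66],[1,135,-56,-50,0.66]]'
python3 - <<'E'
from h import *
s=sense();print(s['tool_pos'],s['tcp_rot'],s['ft_force'])
save('wrist','w1.png')
for q in['slot_bottom','lid_edge','driver','rack_hole','case','tool_rack','lock_screw','lid','eraser','wick_reel','parts_tray','battery']:
    t=tip_of(q,'wrist')
    for k in t[:2]:print(q,np.round(k['pixel'],1),round(k['p'],2),atz(ray('wrist',k['pixel'],s),{'slot_bottom':.09,'lid_edge':.1,'lid':.046,'lock_screw':.08,'driver':.062,'rack_hole':.062}.get(q,0.0)))
E
```

```text
time: 1.8
tool_pos: [0.33, -0.3598, 0.2515]
tcp_rot: [0.0, 0.995, -0.097, -0.0]
ft_force: [-0.0, -0.1, -0.3]
width: 1.001
gripper_force: 0.0
[ 0.33   -0.3598  0.2515] [ 0.0003  0.9953 -0.0973 -0.0001] [-0.049  -0.1483 -0.2826]
slot_bottom [245.8  51.9] 0.65 [ 0.4805 -0.3529  0.09  ]
lid_edge [192.9 206.6] 0.74 [ 0.3295 -0.263   0.1   ]
lid_edge [248.3  57.1] 0.61 [ 0.4719 -0.3549  0.1   ]
driver [228.1 160.8] 0.9 [ 0.3671 -0.3059  0.062 ]
driver [236.2 155.3] 0.64 [ 0.3714 -0.3166  0.062 ]
rack_hole [222.5 160.8] 0.6 [ 0.3685 -0.2994  0.062 ]
case [258.7  68.5] 0.69 [ 0.4763 -0.3603  0.    ]
tool_rack [235.1 151.7] 0.89 [ 0.3726 -0.3069  0.    ]
lock_screw [250.5  62. ] 0.63 [ 0.4705 -0.3552  0.08  ]
lid [257.2  23.3] 0.94 [ 0.5248 -0.3706  0.046 ]
lid [226.4 158.8] 0.74 [ 0.3688 -0.3015  0.046 ]
eraser [164.9 166.7] 0.85 [ 0.3742 -0.2042 -0.    ]
wick_reel [194.8 207.9] 0.73 [ 0.3077 -0.2328  0.    ]
parts_tray [127.  119.7] 0.58 [ 0.4539 -0.1622  0.    ]
battery [109.8 188.9] 0.98 [ 0.3627 -0.1062  0.    ]
battery [249.3  51.9] 0.55 [ 0.5018 -0.3525  0.    ]
```

View pics/w1.png

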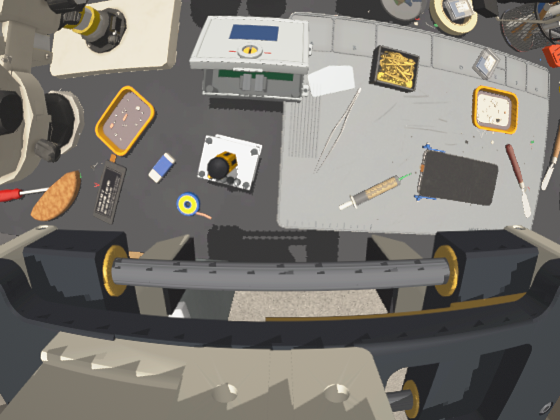

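The wrist view shows the lid open with the screw at (250,50) and the driver at (225,160). All the bystanders are clear. Next I'll press the lid with closed fingers, right of the screw.

```bash
python3 -m handwheel '[[0,45,1,0,0],[0,90,2,0,0],[0,138,2,0,0],[0,138,2,50,0],[0,138,2,100,0],[0,138,2,115,0],[0,138,2,115,0],[0,138,2,125,0],[0,138,2,135,0]]'
python3 - <<'E'
from h import *
s=sense();print(s['tool_pos'],s['ft_force'],s['width'])
E
```

```text
time: 3.58
tool_pos: [0.4657, -0.3891, 0.1175]
tcp_rot: [0.001, 0.995, -0.098, 0.001]
ft_force: [0.8, -0.9, -0.5]
width: 0.067
gripper_force: 0.0
[ 0.4657 -0.3891  0.1175] [ 0.8093 -0.881  -0.4795] 0.0665145355844849
```

```bash
python3 -m handwheel '[[0,0,0,8,0],[0,0,0,16,0],[0,0,0,24,0],[0,-3,0,32,0],[0,-6,0,40,0],[0,-9,0,46,0],[0,-12,0,52,0],[0,-12,0,56,0],[0,-12,0,58,0]]'
```

```text
time: 4.7
tool_pos: [0.4534, -0.3861, 0.0582]
tcp_rot: [0.0, 0.995, -0.098, 0.0]
ft_force: [0.1, -0.4, 0.9]
width: 0.002
gripper_force: 0.4
```

```bash
python3 -m handwheel '[[0,0,0,0.6,0],[0,0,0,1.2,0],[0,0,0,1.8,0]]'; python3 -m handwheel '[[0,0,0,0.7,0],[0,0,0,1.3,0]]'
```

```text
time: 5.08
tool_pos: [0.4535, -0.3861, 0.0567]
tcp_rot: [0.0, 0.995, -0.098, 0.0]
ft_force: [0.0, 0.3, 0.9]
width: 0.003
gripper_force: 0.4
time: 5.32
tool_pos: [0.4534, -0.3861, 0.0553]
tcp_rot: [0.0, 0.995, -0.098, 0.0]
ft_force: [0.1, 0.8, 0.5]
width: 0.004
gripper_force: 0.4
```

```bash
python3 -m handwheel '[[0,0,0,0.5,0],[0,0,0,1,0]]'; python3 -m handwheel '[[0,0,0,0.5,0],[0,0,0,1,0]]'
```

```text
time: 5.58
tool_pos: [0.4534, -0.386, 0.0543]
tcp_rot: [0.0, 0.995, -0.098, 0.0]
ft_force: [-0.6, -0.2, 0.7]
width: 0.007
gripper_force: 0.3
time: 5.82
tool_pos: [0.4534, -0.3861, 0.0533]
tcp_rot: [0.0, 0.995, -0.098, 0.0]
ft_force: [-0.4, -0.7, 0.9]
width: 0.008
gripper_force: 0.3
```

Run:
```python
from h import *
for q in['slot_bottom','lid_edge','lid']:
    for c in('scene','top'):
        for k in tip_of(q,c)[:2]:print(q,c,np.round(k['pixel'],1),round(k['p'],2))
save('scene','s2.png',cv2.resize(read_camera('scene')[160:300,220:420],None,fx=4,fy=4))
```

```text
slot_bottom scene [330.4 214.8] 0.53
slot_bottom scene [276.3 272.4] 0.43
slot_bottom top [338.3 184.8] 0.39
lid_edge scene [330.  207.6] 0.58
lid_edge top [336.6 191.3] 0.65
lid scene [347.5 228. ] 0.78
lid top [338.5 162.6] 0.87
```

View pics/s2.png

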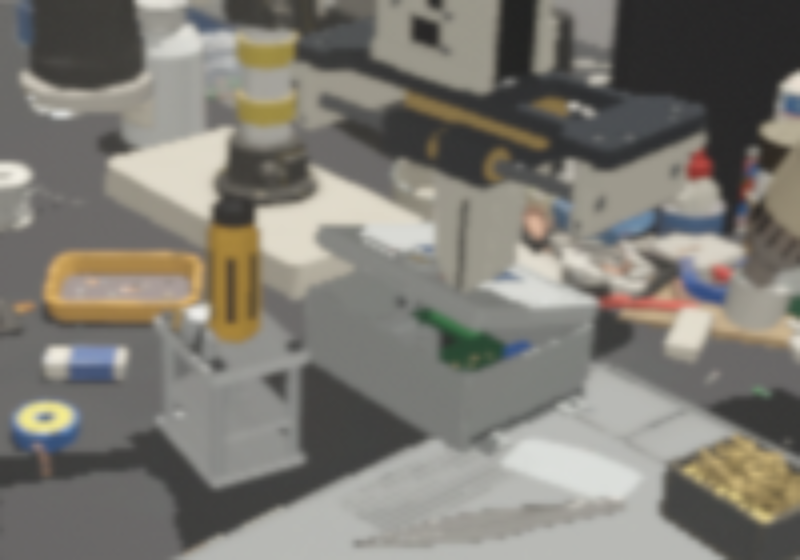

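Run:
```python
from h import *
w=read_camera('wrist');save('wrist','w2.png',cv2.resize(w[60:290,120:420],None,fx=2.6,fy=2.6))
```

```text
(no output)
```

View pics/w2.png

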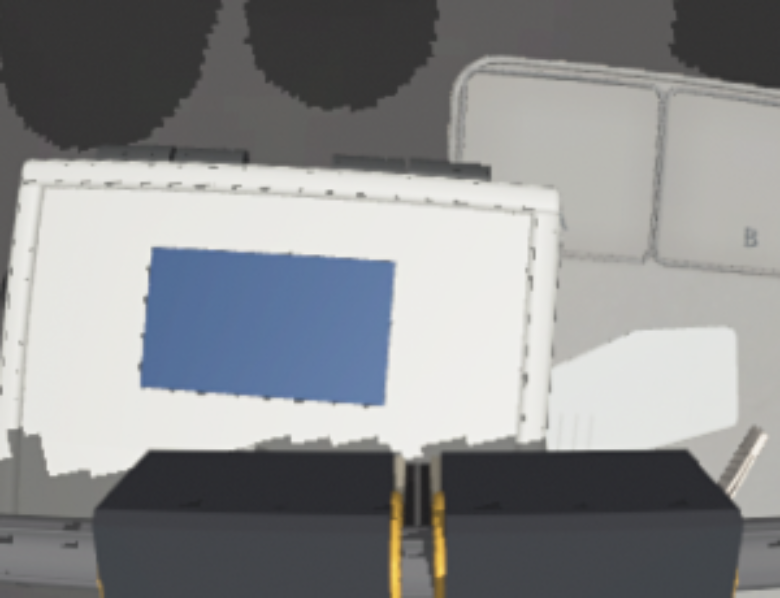

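```bash
cat >> h.py <<'E'
def proj(cam,X):
    c=get_calibration(cam);p=rot(c['attitude']).T@(np.array(X)-c['position']);return np.array([c['cx']+c['fx']*p[0]/p[2],c['cy']+c['fy']*p[1]/p[2]])
E
python3 - <<'E'
from h import *
s=sense();f=lambda p:(p-[220,160])*4
print('tcp',f(proj('scene',s['tool_pos'])))
C=np.array([.481,-.3585,.004]);A=R.from_euler('z',-.21).as_matrix()
for z in(.042,.053):
  for x,y in((-45,-60),(-45,60),(45,60),(45,-60)):
    print(z,x,y,f(proj('scene',C+A@[x/1e3,y/1e3,z])))
for q in['slot_bottom','lid_edge','lid','case']:
    for c in('scene',):
        for k in tip_of(q,c)[:2]:print(q,c,np.round(k['pixel'],1),round(k['p'],2))
E
```

```text
tcp [469.2468 328.9401]
0.042 -45 -60 [478.13   379.3894]
0.042 -45 60 [304.7226 290.6724]
0.042 45 60 [422.7691 242.3893]
0.042 45 -60 [596.7097 320.4132]
0.053 -45 -60 [479.6443 359.1097]
0.053 -45 60 [305.1554 271.9025]
0.053 45 60 [423.7731 224.4996]
0.053 45 -60 [598.7847 301.143 ]
lid_edge scene [319.1 223.6] 0.61
lid scene [349.  228.4] 0.6
case scene [329.  256.9] 0.8
```

Run:
```python
from h import *
s=sense();f=lambda p:np.array(p)/2.6+[120,60]
for z in(.055,.065,.075,.085):
  P=[atz(ray('wrist',f(p),s),z) for p in((22,162),(557,190),(5,400),(550,400))]
  print(z,np.linalg.norm(P[0]-P[1]),np.linalg.norm(P[2]-P[3]),P[0],P[1],P[3])
for q in['case','lid','lid_edge']:
  r=outline_of(q,'scene')[0];print(q,r['p'],r['rect'])
  if q=='lid':
    im=read_camera('scene').copy();im[r['region']]=im[r['region']]//2+np.array([127,0,0],np.uint8)
a=read_camera('scene')[190:260,290:380];b=im[190:260,290:380]
save('scene','s3.png',np.hstack([cv2.resize(i,None,fx=4.4,fy=6,interpolation=cv2.INTER_CUBIC) for i in(a,b)]))
```

```text
0.055 0.12114471258249533 0.13017308104591427 [ 0.5413 -0.3113  0.055 ] [ 0.5085 -0.4279  0.055 ] [ 0.4625 -0.4185  0.055 ]
0.065 0.11449868549949613 0.12303175557106556 [ 0.54  -0.316  0.065] [ 0.509  -0.4263  0.065 ] [ 0.4655 -0.4174  0.065 ]
0.075 0.10785265841649701 0.11589043009621697 [ 0.5388 -0.3208  0.075 ] [ 0.5095 -0.4246  0.075 ] [ 0.4686 -0.4163  0.075 ]
0.085 0.10120663133349792 0.10874910462136832 [ 0.5375 -0.3256  0.085 ] [ 0.51  -0.423  0.085] [ 0.4716 -0.4152  0.085 ]
case 0.77 [295.8, 216.4, 369.0, 277.2]
lid 0.71 [300.0, 214.7, 366.0, 243.3]
lid_edge 0.63 [297.9, 215.8, 369.3, 243.4]
```

View pics/s3.png

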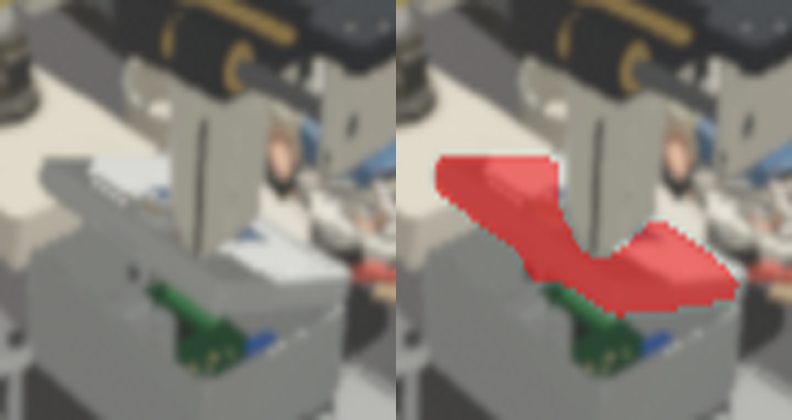

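The crop shows the fingers standing on the lid, which is still a little open (front rim at about (215,285)). I'll press further in small steps and watch the force.

```bash
python3 -m handwheel '[[0,0,0,1,0],[0,0,0,2,0],[0,0,0,3,0],[0,0,0,4,0],[0,0,0,5,0]]'
python3 - <<'E'
from h import *
print(sense()['ft_force']);read_camera('scene')
for q in['lid_edge','lid']:
    for k in tip_of(q,'scene')[:2]:print(q,np.round(k['pixel'],1),round(k['p'],2))
print(outline_of('lid','scene')[0]['rect'])
E
```

```text
time: 7.3
tool_pos: [0.4534, -0.3861, 0.0482]
tcp_rot: [0.0, 0.995, -0.098, -0.0]
ft_force: [0.2, 0.7, 0.5]
width: 0.007
gripper_force: 0.3
[0.2054 0.6526 0.5108]
lid_edge [319.1 225.8] 0.55
lid [347.7 230.6] 0.56
[298.9, 214.9, 367.2, 245.6]
```

Run:
```python
from h import *
A=rot([-0.0008,0.9733,0.2293,-.0001]);p=np.array([.2343,-.4694,.2007])
for d in(-.055,0,.055):print(proj('scene',p+A[:,1]*d),proj('scene',p+A[:,1]*d-A[:,2]*.03))
s=sense();p=np.array(s['tool_pos']);A=rot(s['tcp_rot'])
for d in(-.01,.01):print(proj('scene',p-A[:,2]*.02+A[:,0]*d),proj('scene',p+A[:,0]*d))
r=[(outline_of('lid',c)[0]) for c in('scene',)]
```

```text
[275.4787 222.2925] [275.5003 201.5338]
[316.7357 225.8387] [317.7465 204.7986]
[359.44   229.5094] [361.511  208.1807]
[334.3882 237.0746] [333.7808 246.1222]
[341.153 233.92 ] [340.4853 242.8635]
```

The lid follows the fingers, and the first scene picture also shows the fingers ending some 25 mm short of the nominal TCP. I'll keep going until the force shows contact with the shut lid, which will calibrate that offset.

```bash
python3 -m handwheel '[[0,-1,0,2,0],[0,-2,0,4,0],[0,-3,0,6,0],[0,-4,0,8,0],[0,-5,0,10,0]]'; python3 -m handwheel '[[0,0,0,1,0],[0,0,0,2,0],[0,0,0,3,0]]'
python3 - <<'E'
from h import *
read_camera('scene')
for q in['lid_edge','lid']:
    for k in tip_of(q,'scene')[:1]:print(q,np.round(k['pixel'],1),round(k['p'],2))
E
```

```text
time: 8.18
tool_pos: [0.4484, -0.3851, 0.0382]
tcp_rot: [0.0, 0.995, -0.098, 0.0]
ft_force: [-0.2, -0.7, 0.5]
width: 0.005
gripper_force: 0.3
time: 8.55
tool_pos: [0.4484, -0.385, 0.0353]
tcp_rot: [-0.0, 0.995, -0.098, -0.0]
ft_force: [-1.3, -0.4, 0.8]
width: 0.002
gripper_force: 0.3
lid_edge [319.3 231.8] 0.77
lid [348.4 231. ] 0.63
```

```bash
python3 -m handwheel '[[0,0,0,1.5,0],[0,0,0,3,0],[0,0,0,4,0],[0,0,0,5,0]]';python3 -m handwheel '[[0,0,0,0.8,0],[0,0,0,1.6,0]]';python3 - <<'E'
from h import *
read_camera('scene')
for q in['lid_edge','lid']:
    for k in tip_of(q,'scene')[:1]:print(q,np.round(k['pixel'],1),round(k['p'],2))
E
```

```text
time: 9.2
tool_pos: [0.4486, -0.3852, 0.0327]
tcp_rot: [0.001, 0.995, -0.098, 0.0]
ft_force: [-6.3, 5.4, 23.1]
width: 0.007
gripper_force: 11.6
time: 9.45
tool_pos: [0.4486, -0.3853, 0.0326]
tcp_rot: [0.001, 0.995, -0.098, 0.001]
ft_force: [-8.6, 8.7, 32.9]
width: 0.004
gripper_force: 16.2
lid_edge [317.2 233.7] 0.79
lid [350.9 229.1] 0.62
```

```bash
python3 -m handwheel '[[0,0,0,-40,0],[0,0,0,-100,0],[0.8,-35,0,-160,0],[0.8,-70,0,-190,0],[0.8,-70,0,-190,0],[0.8,-70,0,-190,0]]'
cat > m.py <<'E'
from h import *
import sys
s=sense();w=read_camera('wrist');print(s['tool_pos'],s['tcp_rot'],s['width'])
np.savez('v_%s.npz'%sys.argv[1],s=np.r_[s['tool_pos'],s['tcp_rot']])
Z={'slot_bottom':.056,'lid_edge':.0585,'lid':.046,'lock_screw':.046,'driver':.062,'rack_hole':.062}
for q in sys.argv[2:]:
    for k in tip_of(q,'wrist')[:2]:print(q,np.round(k['pixel'],1),round(k['p'],2),atz(ray('wrist',k['pixel'],s),Z.get(q,0)))
cv2.imwrite('pics/%s.png'%sys.argv[1],w[:,:,::-1])
E
python3 m.py w3 slot_bottom lid_edge lid case driver rack_hole tool_rack
python3 - <<'E'
from h import *
read_camera('scene')
for q in['lid_edge','slot_bottom']:
    for k in tip_of(q,'scene')[:1]:print(q,np.round(k['pixel'],1),round(k['p'],2))
w=cv2.imread('pics/w3.png');
cv2.imwrite('pics/w3c.png',cv2.resize(w[30:230,130:350],None,fx=3,fy=3,interpolation=cv2.INTER_CUBIC))
E
```

```text
time: 10.35
tool_pos: [0.38, -0.3712, 0.2182]
tcp_rot: [-0.0, 0.995, -0.099, 0.0]
ft_force: [-0.0, -0.3, 0.4]
width: 0.39
gripper_force: 0.0
[ 0.38   -0.3712  0.2182] [-0.0002  0.9951 -0.0986  0.    ] 0.39022540229430863
slot_bottom [245.5 121.5] 0.69 [ 0.4565 -0.3493  0.056 ]
lid_edge [242.6 137.9] 0.79 [ 0.4401 -0.343   0.0585]
case [255.1 102.7] 0.64 [ 0.4788 -0.36    0.    ]
driver [224.  210.2] 0.56 [ 0.368  -0.3063  0.062 ]
rack_hole [224.1 208.7] 0.61 [ 0.3696 -0.3068  0.062 ]
tool_rack [228.6 197.9] 0.58 [ 0.3687 -0.3019  0.    ]
lid_edge [314.4 233.4] 0.61
slot_bottom [278.4 266.4] 0.28
```

View pics/w3c.png

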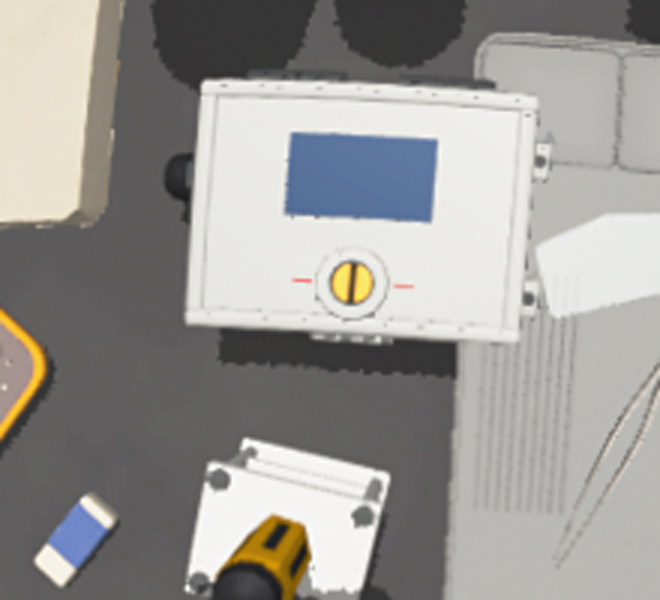

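The lid is shut, with the slot at crop (352,283) and its red marks level with it. The driver leans toward the camera at crop (270,560) through perspective. Next is a closer look at the driver and rack.

```bash
python3 -m handwheel '[[0.8,-30,-30,20,0],[0.8,-58,-61,35,0],[0.8,-58,-61,35,0],[0.8,-58,-61,35,0]]'
python3 m.py w4 driver rack_hole tool_rack slot_bottom
python3 - <<'E'
from h import *
w=cv2.imread('pics/w4.png')
cv2.imwrite('pics/w4c.png',cv2.resize(w[90:250,190:390],None,fx=3.75,fy=3.75,interpolation=cv2.INTER_CUBIC))
v=np.load('v_w3.npz')['s'];s={'tool_pos':v[:3],'tcp_rot':v[3:]}
f=lambda p:np.array(p)/3+[130,30]
P=[atz(ray('wrist',f(p),s),.0585)[:2] for p in((203,82),(540,97),(187,323),(520,341))]
print(P,[np.linalg.norm(P[a]-P[b]) for a,b in((0,1),(2,3),(0,2),(1,3))])
d=(P[0]-P[1])+(P[2]-P[3]);e=P[0]+P[1]-P[2]-P[3];print('yaw',np.arctan2(-d[0],d[1]),np.arctan2(e[1],e[0]),np.mean(P,0))
print('screw',atz(ray('wrist',f((352,283)),s),.058),[atz(ray('wrist',f(p),s),.0585) for p in((292,280),(413,286))])
# slot direction
c=w*0;i=cv2.imread('pics/w3.png')[108:142,232:264]
cv2.imwrite('pics/slot.png',cv2.resize(i,None,fx=12,fy=12,interpolation=cv2.INTER_CUBIC))
g=i.astype(float);yel=(g[:,:,2]-g[:,:,0]);print(np.round(yel[10:24,8:23]).astype(int))
E
```

```text
time: 11.4
tool_pos: [0.3356, -0.3011, 0.1845]
tcp_rot: [0.001, 0.995, -0.098, 0.001]
ft_force: [0.8, 0.3, -0.4]
width: 0.8
gripper_force: 0.0
[ 0.3356 -0.3011  0.1845] [ 0.0009  0.9951 -0.0984  0.0008] 0.7997584587672019
driver [280.4 161.1] 0.86 [ 0.3675 -0.308   0.062 ]
rack_hole [274.4 160.1] 0.95 [ 0.3696 -0.3026  0.062 ]
tool_rack [278.6 155.6] 0.64 [ 0.3675 -0.3061  0.    ]
slot_bottom [305.3  62.9] 0.63 [ 0.456  -0.3498  0.056 ]
slot_bottom [124.7 194.5] 0.38 [ 0.3681 -0.1395  0.056 ]
[array([ 0.5372, -0.3132]), array([ 0.5055, -0.4282]), array([ 0.4526, -0.2896]), array([ 0.4213, -0.4045])] [np.float64(0.11933883284981597), np.float64(0.1190452223571275), np.float64(0.0878568236625287), np.float64(0.08740904879788478)]
yaw -0.26725121365233345 -0.27340690574725235 [ 0.4791 -0.3589]
screw [ 0.4531 -0.3508  0.058 ] [array([ 0.4588, -0.3303,  0.0585]), array([ 0.4476, -0.3715,  0.0585])]
[[  3   3   4  36 126 152 152  44  35 106 109  34   5   1   3]
 [  3   4  44 137 150 152 157  53  69 155 152 138  47   5   2]
 [  4  36 140 153 147 151 152  48  76 154 145 141 134  45   1]
 [  9 111 157 148 146 151 148  44  90 155 146 140 146 114  13]
 [ 30 143 153 145 146 153 141  43 101 157 146 139 140 136  27]
 [ 52 156 151 144 146 154 126  41 116 156 146 141 142 152  42]
 [ 67 161 149 145 145 155 112  42 128 153 146 143 144 160  55]
 [ 55 152 149 146 146 156  99  41 137 152 144 145 150 153  36]
 [ 36 140 152 147 148 157  88  43 147 149 144 145 155 126  15]
 [ 15 102 152 149 149 158  78  49 156 149 145 148 161  85   5]
 [  5  35 129 157 151 159  69  53 160 150 149 159 119  24   1]
 [  2   6  50 132 158 158  61  61 162 159 164 116  27   1   2]
 [  3   2   6  28  80  79  28  43 130 122  67  14   1   3   3]
 [  5   3   3   2   8   8   1   3  19  11   4   1   2   3   4]]
```

View pics/w4c.png

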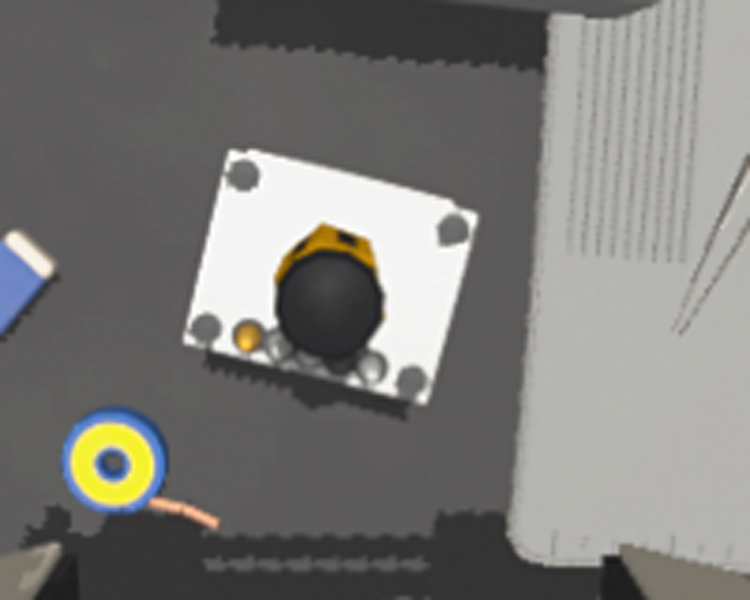

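Run:
```python
from h import *
L=lambda n:(lambda v:{'tool_pos':v[:3],'tcp_rot':v[3:]})(np.load('v_%s.npz'%n)['s'])
s=L('w4');f=lambda p:np.array(p)/3.75+[190,90]
P=[atz(ray('wrist',f(p),s),.062)[:2] for p in((228,149),(478,213),(427,405),(183,345))]
print('rack',P,[np.linalg.norm(P[a]-P[b]) for a,b in((0,1),(3,2),(0,3),(1,2))],np.mean(P,0))
for a,b in((0,1),(3,2)):d=P[a]-P[b];print('yaw',np.arctan2(-d[0],d[1]))
for z in(.13,.132,.136):print('cap',atz(ray('wrist',f((330,305)),s),z))
H=[atz(ray('wrist',f(p),s),.1)[:2] for p in((275,275),(320,225),(368,240),(381,285))]
for a,b in((0,1),(1,2),(2,3)):d=H[b]-H[a];print('hex edge',np.degrees(np.arctan2(d[1],d[0])),np.linalg.norm(d))
# hex cap in w3, two view height
i=cv2.imread('pics/w4.png').astype(int);
blk=((i.max(2)<70)).astype(np.uint8)[140:190,255:300]
n,l,st,ce=cv2.connectedComponentsWithStats(blk);k=1+np.argmax(st[1:,4]);print(st[k],ce[k]+[255,140])
s3=L('w3');g=lambda p:np.array(p)/3+[130,30]
a,b=[atz(ray('wrist',g(p),s3),.0565)[:2] for p in((354.5,262),(349,305))]
d=a-b;print('slot yaw',np.arctan2(d[1],d[0]))
print('drv',meet([ray('wrist',(224.,210.2),s3),ray('wrist',(280.4,161.1),s),ray('scene',(278.9,242.3)),ray('top',(310.7,244.5))]))
print('slot',meet([ray('wrist',(247.3,124.3),s3),ray('wrist',(305.3,62.9),s)]))
print('lidcorner z check w4 rows n/a')
```

```text
rack [array([ 0.4023, -0.2866]), array([ 0.3742, -0.345 ]), array([ 0.328 , -0.3232]), array([ 0.3558, -0.2649])] [np.float64(0.0647092874655764), np.float64(0.06463586435223646), np.float64(0.05131278954423569), np.float64(0.05108861142581063)] [ 0.3651 -0.3049]
yaw -0.4481186062334511
yaw -0.44466084895665237
cap [ 0.3676 -0.3059  0.13  ]
cap [ 0.3679 -0.306   0.132 ]
cap [ 0.3684 -0.3061  0.136 ]
hex edge -53.31298160728908 0.014907041817664609
hex edge -118.76138592423173 0.011067234723696221
hex edge -175.0590998731334 0.01043046473350545
[  9  17  28  33 671] [277.386  171.8316]
slot yaw -0.33252901763763487
drv (array([ 0.3677, -0.3074,  0.0642]), [np.float64(0.0009844460174497508), np.float64(0.0006199798370555777), np.float64(0.0004268997921737912), np.float64(0.0007110819771784341)])
slot (array([ 0.4542, -0.3501,  0.0597]), [np.float64(0.0013614174930049112), np.float64(0.0013614174930049875)])
lidcorner z check w4 rows n/a
```

```bash
python3 -m handwheel '[[0.8,16,0,0,-0.14],[0.8,33,-1,0,-0.272],[0.8,33,-1,0,-0.272],[0.8,33,-1,60,-0.272],[0.8,33,-1,100,-0.272],[0.8,33,-1,123,-0.272],[0.8,33,-1,123,-0.272]]' 15
python3 - <<'E'
from h import *
s=sense();w=read_camera('wrist');print(s['tool_pos'],s['ft_force'])
sc=read_camera('scene')
a=cv2.resize(w[130:280,180:380],(400,300),interpolation=cv2.INTER_CUBIC);b=cv2.resize(sc[170:290,200:360],(400,300),interpolation=cv2.INTER_CUBIC)
save('scene','g1.png',np.hstack([a,b]))
E
```

```text
time: 12.52
tool_pos: [0.3661, -0.3048, 0.0594]
tcp_rot: [-0.002, 0.999, 0.036, -0.001]
ft_force: [0.6, 0.4, 0.1]
width: 0.799
gripper_force: 0.0
[ 0.3661 -0.3048  0.0594] [0.5605 0.4367 0.0849]
```

View pics/g1.png

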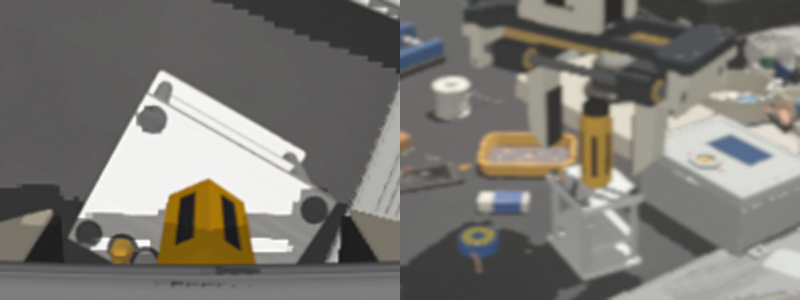

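The wrist crop shows the hex handle with a corner facing the camera, so its flats face the pads, about 2 mm right of centre. The scene crop shows the pads around the lower handle. I'll centre on it and grip.

```bash
python3 -m handwheel '[[0.8,1.6,1.8,0,0],[0.1,1.6,1.8,0,0],[0.1,1.6,1.8,0,0],[0.1,1.6,1.8,0,0],[0.1,1.6,1.8,0,0],[0.1,1.6,1.8,0,0],[0.1,1.6,1.8,0,0]]' 25
```

```text
time: 13.5
tool_pos: [0.3691, -0.3072, 0.0607]
tcp_rot: [-0.0, 0.999, 0.037, -0.0]
ft_force: [-0.3, -0.4, 0.5]
width: 0.242
gripper_force: 25.0
```

```bash
python3 -m handwheel '[[0.1,0,0,-15,0],[0.1,0,0,-40,0],[0.1,0,0,-85,0],[0.1,0,0,-120,0],[0.1,0,0,-120,0],[0.1,0,0,-120,0]]'
python3 - <<'E'
from h import *
s=sense();w=read_camera('wrist');print(s['tool_pos'],s['tcp_rot'],s['width'])
c=get_calibration('wrist');T=np.array(c['T_tool_cam'])
def pw(X):
    p=T[:3,:3].T@(np.array(X)-T[:3,3]);r=np.hypot(p[0],p[1]);th=np.arctan2(r,p[2]);return np.array([c['cx'],c['cy']])+c['fx']*th*p[:2]/r
for z in(-.002,.02,.04,.052,.056):print('expect',z,pw([0,0,z]))
for q in('driver_tip','driver','rack_hole'):
  print(q,[(np.round(k['pixel'],1),round(k['p'],2)) for k in tip_of(q,'wrist')])
o=outline_of('driver','wrist')
if o:
  m=o[0]['region'];print(o[0]['p'],o[0]['rect'])
  for r in range(170,260,2):
    x=np.where(m[r,230:330])[0]
    if len(x):print(r,x.min()+230,x.max()+230)
p=pw([0,0,.052]);r0=int(p[1]);c0=int(p[0]);print(w[r0-14:r0+16,c0-14:c0+16].mean(2).astype(int))
E
```

```text
time: 14.25
tool_pos: [0.3687, -0.3069, 0.1799]
tcp_rot: [-0.001, 0.999, 0.037, -0.0]
ft_force: [-0.3, 0.5, -1.0]
width: 0.241
gripper_force: 25.0
[ 0.3687 -0.3069  0.1799] [-0.0005  0.9993  0.0374 -0.0005] 0.24139531415826665
expect -0.002 [280.4809 238.8298]
expect 0.02 [280.3916 227.4424]
expect 0.04 [280.3242 218.861 ]
expect 0.052 [280.2888 214.3564]
expect 0.056 [280.2778 212.9478]
driver_tip [(array([278.7, 213.7]), 0.74)]
driver [(array([280.7, 241. ]), 0.72)]
rack_hole [(array([276.9, 197.7]), 0.94)]
0.93 [249.3, 214.1, 312.1, 317.4]
214 279 282
216 278 283
218 277 284
220 276 284
222 276 285
224 275 286
226 272 288
228 268 292
230 264 295
232 262 298
234 261 300
236 261 300
238 261 301
240 261 301
242 261 301
244 261 301
246 260 301
248 260 301
250 260 301
252 259 301
254 259 302
256 259 302
258 258 302
[[243 243 244 244 244 243 240 225 209 227 237 241 242 243 238 197 136 144
  187 231 245 244 243 243 243 243 243 244 244 244]
 [244 243 243 244 244 244 243 237 223 213 214 226 231 230 216 156 155 191
  228 243 244 244 244 244 243 243 243 243 243 244]
 [244 244 244 243 243 244
[... 2775 characters left out ...]
100  96  92  95 101 108
  114  96  83 114 142 148 147 146 147 147 148 147]
 [ 54  55  52  53  54  61  72  85  99 107  98  94  91  92  94  97 102 102
   92  82  87 117 140 141 139 134 132 138 140 141]
 [ 54  53  53  54  56  64  76  90 101 103  93  93  93  93  93  97 102 103
   98  87  81 102 119 117 106 101  97 111 127 140]
 [ 53  54  56  65  77  84  87  93  94  94  93  93  94  93  94  97 102 103
  102  94  77  76  88  88  73  66  62  72  98 127]
 [ 57  64  76  85  88  94  95  95  95  94  94  93  93  93  93  96 102 103
  102  94  78  76  76  74  74  73  66  61  71 103]
 [ 77  84  88  94  95  95  95  94  90  89  94  94  94  93  93  96 101 102
  102  94  79  77  76  77  76  73  75  70  65  87]]
```

The blade tip is only about 3 px (2 mm) wide and flares upward, so it is seen edge-on: driver x lies along tool x. The tip is on the tool axis within about 0.5 mm. I'll hover over the screw.

```bash
python3 -m handwheel '[[0.1,25,15,0,0.12],[0.1,55,33,0,0.25],[0.1,82,50,0,0.365],[0.1,82,50,20,0.365],[0.1,82,50,45,0.365],[0.1,82,50,45,0.365],[0.1,82,50,45,0.365]]'
cat > a.py <<'E'
from h import *
s=sense();w=read_camera('wrist');p=np.array(s['tool_pos']);A=rot(s['tcp_rot']);print(p,'yaw',np.arctan2(A[1,0],A[0,0]),s['ft_force'],s['width'])
for q in('driver_tip','slot_bottom','lock_screw'):
  for k in tip_of(q,'wrist')[:2]:
    X=atz(ray('wrist',k['pixel'],s),{'driver_tip':p[2]-.0537,'slot_bottom':.056,'lock_screw':.046}[q]);print(q,np.round(k['pixel'],1),round(k['p'],2),X,'tool',A.T@(X-p)*1e3)
# rectify plane z=.059 into top-down picture in tool xy, 5px/mm, up=+x right=+y
c=get_calibration('wrist');T=np.array(c['T_tool_cam'])
g=np.arange(-30,30,.2)/1e3
xx=-g[:,None]*np.ones(300);yy=np.ones((300,1))*g
zt=p[2]-.059
Q=(np.stack([xx,yy,np.full_like(xx,zt)],-1)-T[:3,3])@T[:3,:3]
r=np.hypot(Q[...,0],Q[...,1]);k=c['fx']*np.arctan2(r,Q[...,2])/r
im=cv2.remap(w,(c['cx']+k*Q[...,0]).astype(np.float32),(c['cy']+k*Q[...,1]).astype(np.float32),cv2.INTER_CUBIC)
cv2.imwrite('rect.png',im[:,:,::-1]);i=im.astype(int)
yel=((i[...,0]-i[...,2])>70).astype(np.uint8)
red=((i[...,0]-i[...,1])>60)&((i[...,1]-i[...,2])<40)
pt=lambda m:np.c_[30-np.where(m)[0]*.2,np.where(m)[1]*.2-30]
n,l,st,ce=cv2.connectedComponentsWithStats(yel)
for j in range(1,n):
  if st[j,4]>60:print('yellow x %.1f y %.1f area mm2 %.1f'%(30-ce[j][1]*.2,ce[j][0]*.2-30,st[j,4]*.04),st[j,:4])
n,l,st,ce=cv2.connectedComponentsWithStats(red.astype(np.uint8))
for j in range(1,n):
  if st[j,4]>20:print('red x %.1f y %.1f'%(30-ce[j][1]*.2,ce[j][0]*.2-30),st[j])
np.save('rect.npy',im)
E
python3 a.py
```

```text
time: 15.38
tool_pos: [0.455, -0.3514, 0.1364]
tcp_rot: [0.0, 0.989, -0.145, 0.0]
ft_force: [0.2, 0.7, -0.3]
width: 0.244
gripper_force: 25.0
[ 0.455  -0.3514  0.1364] yaw -0.29023882923765587 [ 0.1888  0.7157 -0.2746] 0.2442832570503505
driver_tip [280. 213.] 0.89 [ 0.4556 -0.3514  0.0827] tool [ 0.5803 -0.1445 53.7003]
slot_bottom [279.3 204.7] 0.73 [ 0.4557 -0.3509  0.056 ] tool [ 0.4648 -0.7012 80.3513]
lock_screw [279.7 206.2] 0.71 [ 0.4519 -0.3501  0.046 ] tool [-3.3539 -0.3658 90.349 ]
yellow x -1.6 y -4.0 area mm2 67.2 [112 125  33  67]
yellow x -1.4 y 3.4 area mm2 64.7 [152 126  33  65]
yellow x -1.5 y 17.7 area mm2 7.4 [223 155  32   6]
yellow x -2.0 y -18.1 area mm2 7.0 [ 44 157  30   7]
yellow x -23.3 y 0.1 area mm2 301.5 [ 65 221 174  79]
red x -1.5 y 17.7 [223 155  32   6 185]
red x -2.0 y -18.2 [ 44 157  31   7 184]
```

Run:
```python
import numpy as np
i=np.load('rect.npy').astype(int);d=i[...,0]-i[...,2]
for r in range(122,196,4):print(r,round(30-r*.2,1),' '.join('%3d'%v for v in d[r,106:192:3]))
```

```text
122 5.6   4   4   4   4   4   3   2   0   1   6  12  17  16   7   4   1   0   2   2   2  -1   0   1   4   4   4   4   3   5
126 4.8   4   4   4   5   2   0  -3   6  33  66  85 102  83  28   3  14  46  70  79  66  41   9  -4   0   3   4   4   4   5
130 4.0   5   4   5   3  -1   6  30  72 117 145 158 176 146  58  16  44 112 153 167 151 123  81  34   6   1   1   5   5   4
134 3.2   5   3   3  -3  10  52 113 157 171 167 167 174 154  67  24  57 133 167 172 168 167 159 115  53  13  -1   1   5   5
138 2.4   5   3   2   5  57 128 163 162 154 159 160 170 151  66  22  53 129 162 167 158 156 159 160 129  65  17  -2   2   5
142 1.6   4   2   5  44 119 172 159 151 153 158 159 169 150  66  21  52 128 162 167 158 155 152 159 161 139  61   3   1   3
146 0.8   2   1  10  91 156 167 154 153 156 157 159 170 149  66  21  52 123 162 168 159 157 155 155 159 166  93  22   3   2
150 0.0   1   6  24 111 165 160 153 154 157 159 159 169 149  66  21  50 121 160 166 158 157 156 155 157 164 118  47   1   1
154 -0.8  -1  11  44 126 164 156 154 156 159 159 160 170 149  64  21  52 123 160 167 159 157 156 154 157 165
[... 566 characters left out ...]
167 159 105  17 -11   3  45 112 154 162 159 159 163 162 154  82  15   1   1
178 -5.6   4   2   6  30  93 150 163 163 159 160 165 142  82  11  -8  -5  19  77 135 164 160 163 169 154 108  39  -2   4   4
182 -6.4   4   3   4   1  39 104 152 170 169 165 161 116  50   6  -5  -5   4  32 103 161 167 174 159 113  47   8  -2   5   4
186 -7.2   4   4   5   0   7  42  95 142 167 162 142  79  20   2  -2  -1   0   3  58 126 154 148 100  42   9   0   4   3   4
190 -8.0   5   5   4   4   1   6  22  60  95 100  77  33   2   2   1   1  -1  -4  16  52  78  60  24  -1   1   4   4   4   4
194 -8.8   5   5   4   4   4   2  -2   0   8  15  10   2   0   3   3   2   1  -1  -2  -1   2  -1   0   3   6   6   3   4   4
```

The rectified view shows the slot parallel to tool x, with the head centred at about (-1.7,-0.3) mm. I'll correct that and go down.

```bash
python3 -m handwheel '[[0.1,-1.8,-0.3,0,0],[0.1,-1.8,-0.3,10,0],[0.1,-1.8,-0.3,16,0],[0.1,-1.8,-0.3,16,0]]' 35; python3 a.py | grep -v red
python3 - <<'E'
import numpy as np
i=np.load('rect.npy').astype(int);d=i[...,0]-i[...,2]
for r in range(122,200,6):print(r,round(30-r*.2,1),' '.join('%3d'%v for v in d[r,106:192:3]))
E
```

```text
time: 16.08
tool_pos: [0.4527, -0.3499, 0.1188]
tcp_rot: [-0.001, 0.989, -0.145, -0.001]
ft_force: [-0.2, -0.1, 0.1]
width: 0.241
gripper_force: 35.0
[ 0.4527 -0.3499  0.1188] yaw -0.29021955850331504 [-0.1909 -0.1177  0.1195] 0.2412231548009945
driver_tip [278.2 212.1] 0.63 [ 0.4543 -0.3487  0.0651] tool [ 1.287  -1.5084 53.6993]
driver_tip [279.9 228.5] 0.53 [ 0.4414 -0.3462  0.0651] tool [-11.7804  -0.2245  53.7189]
slot_bottom [279.1 211.5] 0.51 [ 0.4522 -0.3488  0.056 ] tool [-0.6952 -0.8427 62.791 ]
lock_screw [282.8 206.1] 0.57 [ 0.4531 -0.3522  0.046 ] tool [ 1.1608  2.1558 72.7856]
yellow x 1.7 y -3.4 area mm2 58.4 [117 112  32  63]
yellow x 1.2 y 4.2 area mm2 64.1 [157 112  32  66]
yellow x 1.3 y 18.5 area mm2 7.7 [226 141  34   6]
yellow x 0.7 y -17.5 area mm2 7.3 [ 47 144  32   6]
yellow x -20.6 y 0.1 area mm2 396.2 [ 66 194 170 106]
122 5.6   5   5   4   3   1   2  50 119 155 161 161 164 166 156  78  18  29  84 147 170 164 161 165 156 108  43   7   1   3
128 4.4   4   4   3   5  18 100 161 167 155 155 157 163 166 152  75  14  26  81 144 168 161 158 154 155 166 153  89  2
[... 677 characters left out ...]
124  56   7   1   1   0  -2   1  52 123 162 161 161 164 163 137  75  18  -2
170 -4.0   4   4   4   4   3   8  51 118 157 150  75  10  -2   2   2   1  -2  -2  17  87 155 172 174 156 107  49  10   3   5
176 -5.2   4   4   4   4   4   3   2  10  26  31  13  -2   1   3   2   2   0  -1  -3  26  79 113  84  43  12   1   6   5   3
182 -6.4   5   4   4   5   4   5   6   5   2  -1   0   3   4   3   1   1   0   0   0   0  -2   0  -1   1   4   5   4   5   4
188 -7.6   7   6   4   4   4   5   5   6   7   3   2   0   1   4   2   1   1   1   1   0   2   4   5   5   4   4   4   5   5
194 -8.8   6   7   6   4   4   4   4   4   3  -1  -2   3  14  29  57  78  80  73  48  19   3   1   2   4   5   5   4   5   6
```

```bash
python3 -m handwheel '[[0.1,0.9,0.3,0,0],[0.1,0.9,0.3,0,0],[0.1,0.9,0.3,0,0]]'; python3 a.py | grep -v red
python3 - <<'E'
import numpy as np
i=np.load('rect.npy').astype(int);d=i[...,0]-i[...,2]
for r in range(122,180,6):print(r,round(30-r*.2,1),' '.join('%3d'%v for v in d[r,106:192:3]))
E
```

```text
time: 16.65
tool_pos: [0.4539, -0.3509, 0.1198]
tcp_rot: [0.0, 0.989, -0.145, 0.0]
ft_force: [-0.5, 0.4, -0.8]
width: 0.239
gripper_force: 35.0
[ 0.4539 -0.3509  0.1198] yaw -0.2902115599952515 [-0.5143  0.3693 -0.756 ] 0.23889118948660276
driver_tip [279.2 216. ] 0.81 [ 0.4524 -0.3496  0.0661] tool [-1.7841 -0.7536 53.6996]
slot_bottom [278.5 209.8] 0.46 [ 0.4546 -0.3497  0.056 ] tool [ 0.4196 -1.3162 63.8023]
lock_screw [281.5 208. ] 0.65 [ 0.4529 -0.3517  0.046 ] tool [-0.6993  1.1046 73.8025]
yellow x 0.2 y -4.1 area mm2 58.6 [113 119  33  64]
yellow x 0.2 y 3.8 area mm2 56.5 [154 120  32  62]
yellow x -0.2 y 18.1 area mm2 5.8 [224 148  32   7]
yellow x -0.6 y -18.1 area mm2 6.9 [ 43 150  33   7]
yellow x -20.8 y 0.1 area mm2 394.3 [ 65 195 172 105]
122 5.6   4   6   5   4   3   0   2  27  73 100 131 149 130  53   9  10  56 115 140 129  93  54  19   1   0   3   4   5   5
128 4.4   5   5   3   1   2  23  83 143 159 162 163 172 160  75  17  20  82 154 168 166 163 155 130  72  17  -2   1   3   5
134 3.2   5   2   1  17  63 139 170 159 153 157 159 170 159  75  16  17  78 153 165 161 
[... 208 characters left out ...]
159 170 153  54   0   3  65 147 165 162 158 157 156 157 165 149  66  13  -4
152 -0.4   4  -1  46 121 163 161 155 157 159 160 163 158 120  26  -7  -9  31 118 157 164 159 159 157 156 163 156 103  30  -3
158 -1.6   6  -1  39 114 162 164 160 159 159 161 163 130  62   7  -5  -5   9  56 128 163 163 158 157 160 167 154  96  25  -4
164 -2.8   5  -2  18  79 154 165 162 158 160 162 143  80  13   1  -1  -1  -1   7  71 134 164 159 160 163 168 148  58   9  -1
170 -4.0   3   3   1  31 103 153 168 162 159 154 100  31  -2   2   2   1  -2  -2  20  90 151 162 164 166 150 101  23   0   3
176 -5.2   4   4   2   5  28  84 143 174 159 116  43  -4  -1   4   3   1  -1  -1  -2  48 120 163 163 116  52  10   2   3   5
```

```bash
python3 -m handwheel '[[0.1,0,0,3,0],[0.1,0,0,6,0],[0.1,0,0,7,0],[0.1,0,0,7,0]]'; python3 -m handwheel '[[0.1,0,0,1,0],[0.1,0,0,2,0],[0.1,0,0,2,0]]';  python3 -m handwheel '[[0.1,0,0,0.5,0],[0.1,0,0,1,0],[0.1,0,0,1,0]]'
```

```text
time: 17.35
tool_pos: [0.4538, -0.3508, 0.1126]
tcp_rot: [-0.0, 0.989, -0.145, -0.0]
ft_force: [-0.3, -0.5, -0.7]
width: 0.242
gripper_force: 35.0
time: 17.73
tool_pos: [0.4538, -0.3508, 0.1107]
tcp_rot: [0.0, 0.989, -0.145, -0.0]
ft_force: [-0.2, -0.8, -1.3]
width: 0.237
gripper_force: 35.0
time: 18.1
tool_pos: [0.4539, -0.3509, 0.11]
tcp_rot: [0.0, 0.989, -0.145, 0.0]
ft_force: [-0.4, 0.9, 2.8]
width: 0.239
gripper_force: 35.0
```

```bash
python3 -m handwheel '[[0.1,0,0,0.7,0],[0.1,0,0,1.4,0],[0.1,0,0,1.4,0]]'; python3 -m handwheel '[[0.1,0,0,0.6,0],[0.1,0,0,1.2,0],[0.1,0,0,1.2,0]]'
```

```text
time: 18.48
tool_pos: [0.454, -0.351, 0.1087]
tcp_rot: [0.0, 0.989, -0.145, 0.0]
ft_force: [0.1, 0.7, 4.9]
width: 0.24
gripper_force: 35.0
time: 18.85
tool_pos: [0.454, -0.351, 0.1077]
tcp_rot: [0.0, 0.989, -0.145, 0.0]
ft_force: [-0.9, 0.2, 7.8]
width: 0.24
gripper_force: 35.0
```

```bash
python3 -m handwheel '[[0.1,0,0,0.5,0],[0.1,0,0,0.9,0],[0.1,0,0,0.9,0]]'
```

```text
time: 19.23
tool_pos: [0.454, -0.351, 0.107]
tcp_rot: [0.0, 0.989, -0.145, 0.0]
ft_force: [-1.1, 1.0, 7.9]
width: 0.239
gripper_force: 35.0
```

```bash
python3 -m handwheel '[[0.1,0,0,0.5,0],[0.1,0,0,0.5,0.12],[0.1,0,0,0.5,0.24],[0.1,0,0,0.5,0.36],[0.1,0,0,0.5,0.36]]'; python3 -c "
from h import *
s=sense();print(s['ft_force'],s['wrist_torque'])"
```

```text
time: 19.85
tool_pos: [0.4541, -0.3512, 0.1067]
tcp_rot: [0.0, 0.947, -0.32, 0.001]
ft_force: [-1.3, 0.8, 8.9]
width: 0.241
gripper_force: 35.0
[-1.2918  0.772   8.8817] [0.3849 0.341  0.044 ]
```

```bash
python3 -m handwheel '[[0.1,0,0,0,0.15],[0.1,0,0,0,0.3],[0.1,0,0,0,0.45],[0.1,0,0,0,0.6],[0.1,0,0,0,0.75],[0.1,0,0,0,0.9],[0.1,0,0,0,1.05],[0.1,0,0,0,1.15],[0.1,0,0,0,1.15]]'; python3 -c "
from h import *
s=sense();print(s['ft_force'],s['wrist_torque'],s['q'][5])"
```

```text
time: 20.98
tool_pos: [0.4537, -0.3513, 0.1066]
tcp_rot: [-0.0, -0.621, 0.784, -0.001]
ft_force: [-3.6, 1.1, 8.1]
width: 0.241
gripper_force: 35.0
[-3.5719  1.1098  8.1155] [0.3328 0.6495 0.0127] 2.580525790438071
```

```bash
for i in 1 2; do python3 -m handwheel '[[0.1,0,0,0.1,0.04],[0.1,0,0,0.1,0.08],[0.1,0,0,0.1,0.08]]'; python3 -c "
from h import *
s=sense();print(s['ft_force'],s['wrist_torque'])"; done
```

```text
time: 21.35
tool_pos: [0.4537, -0.3512, 0.1065]
tcp_rot: [-0.0, -0.59, 0.808, -0.0]
ft_force: [-2.9, 1.4, 9.0]
width: 0.237
gripper_force: 35.0
[-2.8867  1.4004  8.9596] [0.3436 0.5811 0.0004]
time: 21.72
tool_pos: [0.4536, -0.3512, 0.1064]
tcp_rot: [-0.0, -0.557, 0.831, -0.0]
ft_force: [-3.2, 0.4, 8.7]
width: 0.238
gripper_force: 35.0
[-3.1565  0.4411  8.6797] [0.3869 0.6925 0.0722]
```

```bash
for i in 1 2; do python3 -m handwheel '[[0.1,0,0,0,0.05],[0.1,0,0,0,0.05]]'; python3 -c "
from h import *
s=sense();print(s['ft_force'],s['wrist_torque'])"; done
```

```text
time: 21.98
tool_pos: [0.4536, -0.3512, 0.1064]
tcp_rot: [-0.0, -0.536, 0.844, -0.0]
ft_force: [-2.1, 1.0, 8.6]
width: 0.241
gripper_force: 35.0
[-2.1436  0.9597  8.6335] [0.3949 0.5877 0.045 ]
time: 22.22
tool_pos: [0.4536, -0.3512, 0.1064]
tcp_rot: [-0.0, -0.515, 0.857, -0.0]
ft_force: [-2.9, 0.7, 8.6]
width: 0.238
gripper_force: 35.0
[-2.8918  0.7241  8.6499] [0.4389 0.6765 0.0729]
```

```bash
python3 -m handwheel '[[0.1,0,0,0,-0.08],[0.1,0,0,-2,-0.08],[0.1,0,0,-4,-0.08],[0.1,0,0,-6,-0.08],[0.1,0,0,-15,-0.08],[0.1,0,0,-30,-0.08],[0.1,0,0,-30,-0.08]]'
python3 - <<'E'
exec(open('a.py').read())
for r in range(60,240,12):print(r,round(30-r*.2,1),' '.join('%3d'%v for v in (i[...,0]-i[...,2])[r,70:230:6]))
E
```

```text
time: 23.1
tool_pos: [0.4547, -0.3516, 0.1374]
tcp_rot: [0.0, -0.549, 0.836, -0.002]
ft_force: [0.1, -0.0, -0.9]
width: 0.238
gripper_force: 35.0
[ 0.4547 -0.3516  0.1374] yaw -1.98013261529734 [ 0.1251 -0.0078 -0.8954] 0.2382662742989439
driver_tip [278.2 215.8] 0.64 [ 0.4566 -0.3509  0.0837] tool [-1.423  -1.2827 53.7028]
driver_tip [377.7 197.9] 0.37 [ 0.3806 -0.3335  0.0837] tool [12.7867 75.4167 53.4577]
slot_bottom [276.2 204.2] 0.64 [ 0.4575 -0.3538  0.056 ] tool [ 0.8539 -3.1444 81.4209]
slot_bottom [204.8 210.7] 0.32 [ 0.5162 -0.373   0.056 ] tool [ -4.9231 -64.6893  81.6254]
lock_screw [281.1 202.4] 0.56 [ 0.454  -0.3515  0.046 ] tool [ 0.0211  0.993  91.4055]
yellow x 0.2 y 5.5 area mm2 54.5 [163 119  30  64]
yellow x 0.1 y -1.9 area mm2 44.9 [127 123  28  55]
yellow x -23.3 y 0.2 area mm2 279.3 [ 68 222 170  78]
60 18.0   4   4   3   4   3   4   4   5   5   4   5   3  19  59   7   4   5   5   4   5   4   4   4   3   4   3   4
72 15.6   4   3   3   3   3   3   4   3   3   3   3   2   8  56  17   2   3   3   3   3   4   3   4   3   3   4   4
84 13.2   3   3   3   3   3   2 
[... 785 characters left out ...]
-3.6   4   5   4   5   4   4   3   5   3   6  71 114  99  68  50   6  41 101 113 108  62   6   4   2   3   5   5
180 -6.0   4   4   4   3   4   3   4   3   4   4   4  30  35  -2   0   2  20  82  78  23   2   3   4   3   3   4   4
192 -8.4   3   3   3   3   2   3   4   3   3   4   4   3   1   2   0  -1   2   3   2   3   4   4   4   4   3   4   4
204 -10.8   3   3   3   3   3   3   2   3   3   5   3   2   2   2   1   0   1   3   4   4   5   4   3   3   4   3   3
216 -13.2   3   3   4   2   3   3   3   3   3   4   3   1   1   6   8   7   0   1   4   4   3   3   3   3   3   2   3
228 -15.6   3   3   3   2   2   3   3   3   1   1  14  38  86 122 136 132  80  29   7   2   2   3   3   3   3   3   3
```

Run:
```python
import numpy as np
i=np.load('rect.npy').astype(float);d=i[...,0]-i[...,2]
X=[];Y=[]
for r in range(124,162,2):
  v=d[r];c=np.arange(140,178);w=np.clip(100-v[140:178],0,None);m=c[np.argmax(w*(abs(c-158)<10))]
  k=abs(c-m)<7;X.append(30-r*.2);Y.append((w[k]*c[k]).sum()/w[k].sum()*.2-30)
print(np.round(Y,2));a=np.polyfit(X,Y,1);print('slot dy/dx',a)
red=(i[...,0]-i[...,1]>40)&(i[...,1]-i[...,2]<60)
red[100:]=0;r,c=np.where(red);print('mark fit',len(r),np.polyfit(30-r*.2,c*.2-30,1),(30-r*.2).mean(),(c*.2-30).mean())
# lid edge direction via Hough
g=cv=None
```

```text
[1.17 1.2  1.24 1.28 1.38 1.43 1.46 1.5  1.6  1.63 1.66 1.78 1.8  1.83
 1.86 1.98 2.02 2.05 2.17]
slot dy/dx [-0.13625996  1.85078216]
mark fit 176 [-0.14310615  2.03515855] 17.326136363636365 -0.44431818181818045
```

The slot is now parallel to the red marks within 0.01 rad (it was square to them before), so the screw is at its stop. Now the driver goes back over the rack.

```bash
python3 -m handwheel '[[0.1,0,0,-20,-0.18],[0.1,0,0,-43,-0.36],[0.1,-1,15,-43,-0.54],[0.1,-2,30,-43,-0.72],[0.1,-4,50,-43,-0.9],[0.1,-5,70,-43,-1.08],[0.1,-6,85,-43,-1.26],[0.1,-6.7,96,-43,-1.44],[0.1,-6.7,96,-43,-1.62],[0.1,-6.7,96,-43,-1.8],[0.1,-6.7,96,-43,-1.98],[0.1,-6.7,96,-43,-2.055]]';python3 -m handwheel '[[0.1,0,0,0,0],[0.1,0,0,0,0]]'
python3 - <<'E'
from h import *
s=sense();w=read_camera('wrist');print(s['tool_pos'],s['tcp_rot'],s['width'])
for q in('driver_tip','rack_hole'):
  print(q,[(np.round(k['pixel'],1),round(k['p'],2)) for k in tip_of(q,'wrist')])
o=outline_of('driver','wrist')[0];m=o['region'];print(o['rect'])
for r in range(208,250,4):
    x=np.where(m[r,230:330])[0]
    if len(x):print(r,x.min()+230,x.max()+230)
read_camera('scene');print([(k['pixel'],k['p']) for k in tip_of('driver_tip','scene')],proj('scene',np.array(s['tool_pos'])-[0,0,.0537]))
E
```

```text
time: 24.8
tool_pos: [0.3683, -0.3063, 0.1782]
tcp_rot: [-0.0, 0.999, 0.039, -0.0]
ft_force: [0.3, 0.7, -0.7]
width: 0.238
gripper_force: 35.0
time: 25.05
tool_pos: [0.3684, -0.3064, 0.1784]
tcp_rot: [-0.0, 0.999, 0.037, -0.0]
ft_force: [0.7, 0.2, -0.8]
width: 0.239
gripper_force: 35.0
[ 0.3684 -0.3064  0.1784] [-0.0001  0.9993  0.0366 -0.0001] 0.23877513296678576
driver_tip [(array([276.9, 213. ]), 0.89)]
rack_hole [(array([277.4, 196.5]), 0.64), (array([279.4, 215.4]), 0.3)]
[255.0, 211.9, 311.6, 318.1]
212 280 282
216 278 283
220 276 284
224 276 285
228 268 291
232 263 297
236 262 300
240 261 300
244 261 301
248 260 300
[([280.2, 211.7], 0.68)] [279.0041 213.267 ]
```

```bash
python3 -m handwheel '[[0.1,0.5,0.7,30,0],[0.1,0.5,0.7,55,0],[0.1,0.5,0.7,62,0],[0.1,0.5,0.7,70,0],[0.1,0.5,0.7,75,0]]' ;python3 -m handwheel '[[0.1,0,0,8,0],[0.1,0,0,16,0],[0.1,0,0,24,0],[0.1,0,0,32,0],[0.1,0,0,38,0],[0.1,0,0,38,0]]'
```

```text
time: 25.98
tool_pos: [0.3693, -0.3074, 0.1038]
tcp_rot: [0.0, 0.999, 0.037, 0.0]
ft_force: [-0.1, 0.3, -1.0]
width: 0.236
gripper_force: 35.0
time: 26.72
tool_pos: [0.3688, -0.3069, 0.065]
tcp_rot: [-0.0, 0.999, 0.037, -0.0]
ft_force: [0.3, -1.4, -0.6]
width: 0.241
gripper_force: 35.0
```

```bash
python3 -m handwheel '[[0.1,0,0,1.5,0],[0.1,0,0,3,0],[0.1,0,0,3.5,0]]' ;python3 -m handwheel '[[0.1,0,0,0.5,0],[0.1,0,0,1,0]]'
```

```text
time: 27.1
tool_pos: [0.369, -0.3071, 0.0621]
tcp_rot: [0.0, 0.999, 0.037, 0.0]
ft_force: [-0.0, -0.8, -0.8]
width: 0.241
gripper_force: 35.0
time: 27.35
tool_pos: [0.369, -0.3072, 0.0611]
tcp_rot: [0.0, 0.999, 0.037, 0.0]
ft_force: [0.4, 0.5, -0.0]
width: 0.239
gripper_force: 35.0
```

```bash
python3 -m handwheel '[[0.1,0,0,0.6,0],[0.1,0,0,0.6,0]]';python3 -m handwheel '[[0.1,0,0,0.6,0],[0.1,0,0,0.6,0]]'
```

```text
time: 27.6
tool_pos: [0.369, -0.3072, 0.0606]
tcp_rot: [0.0, 0.999, 0.037, 0.0]
ft_force: [-0.1, 1.3, 3.0]
width: 0.243
gripper_force: 35.0
time: 27.85
tool_pos: [0.3691, -0.3072, 0.0606]
tcp_rot: [0.0, 0.999, 0.037, 0.0]
ft_force: [-2.1, 1.5, 8.8]
width: 0.24
gripper_force: 35.0
```

Seated: contact comes at exactly the height where I gripped it. I'll ease off, release and withdraw upward.

```bash
python3 -m handwheel '[[0.1,0,0,-0.8,0],[0.5,0,0,-0.8,0],[0.7,0,0,-0.8,0],[0.7,0,0,-0.8,0],[0.7,0,0,-0.8,0],[0.7,0,0,-30,0],[0.7,0,0,-80,0],[0.7,0,0,-125,0],[0.7,-33,0,-125,0.13],[0.7,-33,0,-125,0.272],[0.7,-33,0,-125,0.272],[0.7,-33,0,-125,0.272]]'; python3 m.py w9 driver rack_hole tool_rack
python3 - <<'E'
from h import *
a=cv2.imread('pics/w4.png').astype(int);b=cv2.imread('pics/w9.png').astype(int)
for i in(a,b):
  blk=((i.max(2)<70)).astype(np.uint8)[140:190,255:300]
  n,l,st,ce=cv2.connectedComponentsWithStats(blk);k=1+np.argmax(st[1:,4]);print(st[k],ce[k]+[255,140])
read_camera('scene')
for q in('driver','driver_tip','lid_edge','slot_bottom'):print(q,[(np.round(k['pixel'],1),round(k['p'],2)) for k in tip_of(q,'scene')[:2]])
print(outline_of('driver','scene')[0]['rect'],outline_of('lid','scene')[0]['rect'])
c=save('top','t9.png')
for q in('eraser','wick_reel','parts_tray','battery'):
  print(q,[(np.round(k['pixel'],1),round(k['p'],2)) for k in tip_of(q,'top')[:1]])
t0=cv2.imread('pics/top0.png').astype(int);t9=cv2.imread('pics/t9.png').astype(int)
D=(abs(t0-t9).max(2)>60).astype(np.uint8);n,l,st,ce=cv2.connectedComponentsWithStats(D);print([s.tolist() for s in st[1:] if s[4]>40])
E
```

```text
time: 29.35
tool_pos: [0.3362, -0.3095, 0.1847]
tcp_rot: [-0.0, 0.995, -0.097, -0.0]
ft_force: [0.4, 0.2, 0.2]
width: 0.701
gripper_force: 0.0
[ 0.3362 -0.3095  0.1847] [-0.      0.9953 -0.097  -0.    ] 0.7014305535915049
driver [271.2 161. ] 0.57 [ 0.3698 -0.3076  0.062 ]
driver [184.9 168.2] 0.3 [ 0.3804 -0.2236  0.062 ]
rack_hole [268.2 160.9] 0.79 [ 0.3705 -0.3048  0.062 ]
tool_rack [268.  157.5] 0.91 [ 0.3681 -0.3019  0.    ]
[  9  17  28  33 671] [277.386  171.8316]
[  1  19  28  31 673] [269.1426 173.6285]
driver [(array([275.3, 244.3]), 0.92)]
driver_tip [(array([276.5, 242.3]), 0.3)]
lid_edge [(array([318.5, 235.7]), 0.74), (array([280.3, 267.2]), 0.31)]
slot_bottom [(array([329.5, 254.5]), 0.55)]
[270.0, 209.2, 286.3, 261.8] [298.6, 216.2, 367.6, 255.1]
eraser [(array([259. , 241.9]), 0.58)]
wick_reel []
parts_tray [(array([237.4, 202.2]), 0.82)]
battery [(array([208.4, 250.9]), 0.67)]
[[312, 152, 53, 16, 191], [323, 162, 32, 28, 554], [277, 182, 115, 157, 5313], [259, 232, 9, 13, 68], [383, 247, 18, 21, 112], [230, 261, 54, 40, 937], [286, 279, 13, 14, 93], [384, 282, 11, 9, 51], [394, 283, 35, 32, 252], [428, 289, 128, 68, 3595], [147, 303, 82, 53, 1650], [324, 315, 122, 105, 5501], [51, 323, 187, 97, 8192], [493, 330, 67, 36, 1150], [413, 332, 32, 28, 375], [332, 335, 31, 41, 610], [30, 340, 27, 14, 100], [189, 340, 25, 16, 205], [41, 351, 31, 28, 350], [448, 353, 72, 67, 1891], [4, 359, 21, 14, 66], [492, 358, 68, 33, 1116], [0, 380, 61, 40, 1414], [66, 382, 23, 12, 97], [184, 385, 23, 29, 164], [263, 384, 60, 36, 1040], [239, 386, 17, 21, 183], [56, 405, 21, 15, 159]]
```

Run:
```python
from h import *
L=lambda n:(lambda v:{'tool_pos':v[:3],'tcp_rot':v[3:]})(np.load('v_%s.npz'%n)['s'])
print(atz(ray('wrist',(277.4,171.8),L('w4')),.132),atz(ray('wrist',(269.1,173.6),L('w9')),.132))
print(finish_job())
```

```text
[ 0.3676 -0.3055  0.132 ] [ 0.3681 -0.3075  0.132 ]
the job is handed in; nothing more can be done
None
```

The job is handed in at about 29 s: the lid is shut, the cover screw is at its quarter-turn stop (I did not check separately that it sprang up), and the screwdriver is fully down in its rack hole and released. The lid took up to 33 N when I pressed it with the fingers, above the 2–4 N needed; the screwdriver stayed under about 10 N on the screw. No contact with the other things was noticed; the final check did not find the wick reel.

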